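Torque the large centrifuge rotor's hub nut

TASK

A break-over torque wrench is already seated on the hub nut of each of the two centrifuge rotors. Tighten the nut of the larger rotor: swing its wrench handle clockwise (seen from above) until the nut stops turning and the handle breaks over at its hinge, stop with the handle folded about 25 degrees, well short of folding it right over, and let go. The smaller rotor is already tight: leave its wrench as it is.

Things in the scene. Friction and masses are not known exactly. Their poses are not given: they have to be found in the camera images.
- large_grip (a point): Centre of the black grip (level cylinder 26 mm thick, 110 mm long, axis 125 mm above the bench, clear above and below) of the wrench on the LARGE rotor (184 mm across, 8 pockets). x runs along the handle to its hinge, z up. The vertical hinge pin is 140 mm along x; the nut's vertical axis 195 mm along x when straight (55 mm from the hinge). Rotor top at 98 mm, wrench head top at 146 mm.
- large_nut (a joint): Angle of the large rotor's nut with the wrench head on it, rad, growing clockwise seen from above. Starts between 0 and 0.3, turns with about 0.3 N m of friction and stops dead, tight, at 0.6. It stays where it is left.
- large_fold (a joint): Fold of that wrench's handle at its hinge, rad: 0 straight, grows clockwise from above, hard stop at 0.95. It holds straight up to the set torque of 1.4 N m at the hinge (10 N sideways at the grip's centre), then breaks over and goes on folding at that same torque. It stays where it is left and does not spring back.
- small_grip (a point): Centre of the grip of the identical wrench on the SMALL rotor (120 mm across, 6 pockets, same height; its nut is already tight). Axes and sizes as for large_grip. The two rotors stand side by side, one to the robot's left, one to its right, either way round; handles point roughly towards the robot.

How it is judged (in metres and radians):
On the way, in this order (a step that is already met when the one before it is completed fails the run):
1. the large rotor's nut is turned to its stop with the handle still straight (value of joint large_nut above 0.57 rad and value of joint large_fold below 0.15 rad).
2. the wrench breaks over at its hinge (value of joint large_fold above 0.25 rad), for 0.1 s.
At the end, for the whole second after the job is handed in: The large rotor's nut is at its stop (above 0.57 rad), its wrench is folded at the hinge between 0.25 and 0.65 rad (14 to 37 degrees), and the small rotor's grip has moved less than 25 mm (value of joint large_nut above 0.57 rad and value of joint large_fold between 0.25 and 0.65 rad and distance of small_grip from where it was at the start of the episode below 0.025 m); the robot touches nothing.
It fails at once if the large wrench is folded right over (beyond 0.8 rad) (value of joint large_fold above 0.8 rad).
It fails at once if the small rotor's wrench is moved by 25 mm or more (distance of small_grip from where it was at the start of the episode above 0.025 m).
It also fails if it takes over 35 s, if anything falls off the work surface, if the arm or the gripper's body presses on something with over 40 N, if the wrist force passes 120 N, or if a joint passes its speed limit or range.

ROBOT

A 6-joint arm with a two-finger parallel gripper is mounted at the origin on the work surface. World frame = base frame: x ahead of the robot, y to its left, z up, the work surface at z = 0. Lengths are in m, angles in degrees, forces in N, time in s.
With the tool pointing down it reaches from about 0.4 to 0.825 m from the base axis. Payload 7 kg.
Tool frame: the origin (TCP) lies midway between the tips of the shut fingers; the grasp point (between the pads) lies ctrl.tcp_to_grasp behind it (ctrl.tcp_to_grasp is the distance from the TCP to the grasp point, in m); z points along the fingers, y is the line along which they close (so a half turn about z gives the same grasp; the last joint's range is limited). The gripper opens to 88 mm and grips with 3 to 60 N. Pads are 19 mm wide; open, the fingers measure 130 mm over their backs; the gripper's body (78 mm by 193 mm) begins 47 mm behind the grasp point.
Start: joints at [85.835, 20.546, 0.682, 0, -70.136, -16.507], TCP at [0.238, 0.632, 0.227] pointing down, gripper open.
Joint ranges: [-176.03, 176.03], [-82.01, 121.73], [-58.28, 71.71], [-173.87, 95.51], [-174.79, -0.11], [-173.66, 173.66]. Speed limits (degrees/s): [136.94, 136.94, 172.46, 180, 180, 180].

INTERFACE

Orientations are given as [roll, pitch, yaw] about the fixed x, y, z axes, in that order (R = Rz(yaw) Ry(pitch) Rx(roll)).
In Python, from plant import ctrl, imaging, close_job gives the robot as it stands.
- The arm moves only by the shell command python3 -m crank 'ROWS'. ROWS is JSON, a list of rows, each a list of 3 entries, a list of its own where there are three numbers: the shift along the world's x, y, z in m, then the turn, a rotation vector about the world's x, y, z in degrees, then the opening, from -1 (shut) to 1 (fully open), so that 0 is half open. A call has 1 to 12 rows; each row shifts and turns the commanded pose from where the row before left it; what a row does not reach is not made up. A row lasts 1/10 s, in which the tool goes at most 50 mm and 8.59 degrees, less where a joint would pass 70% of its speed; a pose out of reach is approached as far as the arm can. A call is refused whole if a number of a shift passes 0.05 or a number of a turn 8.59, either way. A call with a gripper value outside its range is refused whole. The fingers move at their own pace and stop on an object; the grip force is fixed at half the most. Time passes only in rows, so rows that do not move let the fingers close. It gives the time, the measured TCP pose, the force, the opening and the grip force at its end, in the units of the state.
- ctrl.get_obs(): the state, without advancing time (a new reading comes with each control period).
- imaging.snapshot(name): name is "scene" or "top" or "wrist"; returns (picture, depth): 420x560x3 uint8, blue, green, red; 420x560 float32, m along the optical axis (not along the pixel's ray), 0 where there is no reading.
- imaging.camera_model(name): a dict with "mtx" (3x3 intrinsics, pixels), "R" (3x3) and "t" (3): a world point X has camera coordinates R X + t. Camera axes: x right, y down, z forward; pixel columns grow to the right and rows downward; lengths in m; the calibration is good to about 2 mm. A picture is of the moment at which its call begins: read the wrist's pose just before it. camera_model takes no time and is no camera call; for the wrist camera it gives the pose at the moment of the call.
- close_job(): hands the job in; it is judged then, once.
The state is a dict: "clock": time; "joint_pos": joint angles; "qvel": joint speeds; "tau": joint torques, N m; "tool_pos": TCP position; "orientation": TCP orientation; "force": force on the tool from outside, world axes, zero at the start; "moment": the same for the moment, N m; "opening": finger opening in m; "gripper_force": force on a finger pad.
Only numpy, scipy, OpenCV 4.12 (cv2) and the standard library are available. Lean on these libraries where they do the work, as an engineer would, in place of code of your own. Each camera call takes 0.05 s, during which the arm holds its last target. There are 200 camera calls.

## Working session

There is one attempt and no reset: what is moved stays moved. The work goes in short steps, Python scripts to look and compute and a shell command to move; the robot and the scene stay as the last step left them, time stands still between calls to the robot, and variables do not carry over. Pictures are saved under pics/ and viewed, at most 10 in all, crops included, and the job is handed in when it is done.

```bash
ls; mkdir -p pics; python3 - <<'E'
from plant import ctrl, imaging
import cv2,numpy as np
o=ctrl.get_obs();print({k:np.round(v,3) for k,v in o.items()},ctrl.tcp_to_grasp)
ims=[]
for n in("top","scene"):
    p,d=imaging.snapshot(n);m=imaging.camera_model(n)
    np.savez(f"pics/{n}0.npz",p=p,d=d,K=m["mtx"],R=m["R"],t=m["t"]);print(n,np.round(-np.array(m["R"]).T@m["t"],3),np.round(m["mtx"],1).tolist())
    cv2.imwrite(f"pics/{n}0.png",p)
E
```

```text
pics
{'clock': np.float64(0.0), 'joint_pos': array([ 8.5837e+01,  2.0592e+01,  6.3600e-01, -2.0000e-02, -7.0136e+01,
       -1.6507e+01]), 'qvel': array([-0.122, -0.037, -0.181, -0.01 ,  0.039,  0.032]), 'tau': array([ 1.0000e-03, -5.8271e+01,  2.9305e+01,  6.9970e+00,  7.0000e-03,
       -0.0000e+00]), 'tool_pos': array([0.238, 0.631, 0.226]), 'orientation': array([ 1.79906e+02, -8.00000e-03, -2.06770e+01]), 'force': array([ 0.234, -0.523, -0.339]), 'moment': array([0.014, 0.001, 0.066]), 'gripper_force': np.float64(0.0), 'opening': np.float64(0.087)} 0.0188
top [ 0.42  -0.069  1.089] [[406.3, 0.0, 276.1], [0.0, 406.3, 207.6], [0.0, 0.0, 1.0]]
scene [ 0.896 -0.588  0.908] [[501.4, 0.0, 277.2], [0.0, 501.4, 208.0], [0.0, 0.0, 1.0]]
```

View pics/top0.png

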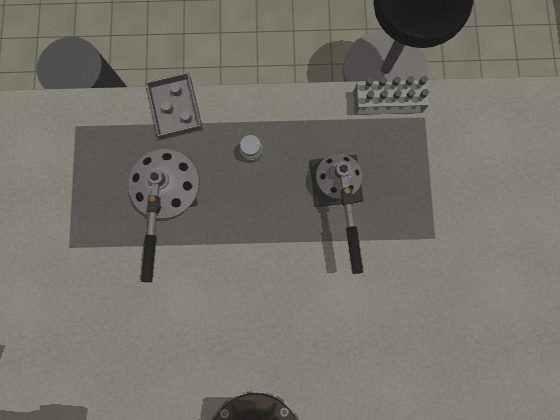

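View pics/scene0.png

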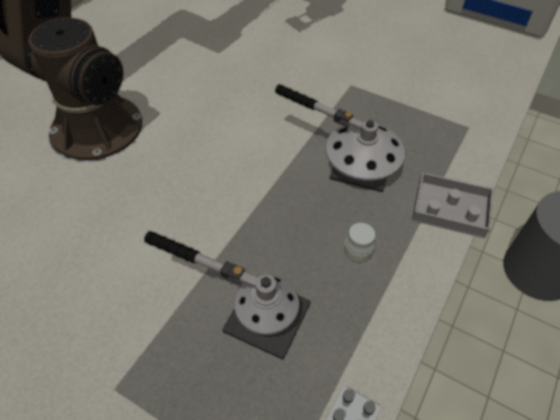

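The top view shows the large rotor at the left (nut about (156,178), hinge (152,199), grip (148,258)) and the small one at the right (nut (344,170), grip (354,250)). In the scene view the large rotor's grip is at about (296,97) and the small one's at (172,246).

```bash
cat > h.py <<'E'
import numpy as np,cv2
def load(n): return np.load(f"pics/{n}.npz")
def grip(z,box):
    """ends+centre of the black grip (px) inside box x0,y0,x1,y1"""
    p=z["p"];x0,y0,x1,y1=box
    m=np.zeros(p.shape[:2],np.uint8);m[y0:y1,x0:x1]=(p[y0:y1,x0:x1].max(2)<45)
    n,l,s,c=cv2.connectedComponentsWithStats(m);k=1+s[1:,4].argmax()
    pts=np.argwhere(l==k)[:,::-1].astype(np.float32);r=cv2.minAreaRect(pts);b=cv2.boxPoints(r)
    d=np.linalg.norm(b-b[0],axis=1);j=np.argsort(d)[1]
    e1=(b[0]+b[j])/2;e2=b[[i for i in range(4) if i not in(0,j)]].mean(0)
    return s[k,4],np.array(r[0]),e1,e2,r[1]
def ray(z,px):
    K,R,t=z["K"],z["R"],z["t"];c=-R.T@t
    d=R.T@np.linalg.inv(K)@[px[0],px[1],1];return c,d/np.linalg.norm(d)
def plane(z,px,h):
    c,d=ray(z,px);return c+d*(h-c[2])/d[2]
def tri(za,pa,zb,pb):
    c1,d1=ray(za,pa);c2,d2=ray(zb,pb)
    s=np.linalg.lstsq(np.c_[d1,-d2],c2-c1,rcond=None)[0];a=c1+s[0]*d1;b=c2+s[1]*d2
    return (a+b)/2,np.linalg.norm(a-b)
E
python3 - <<'E'
from h import *
np.set_printoptions(precision=4,suppress=True)
T=load("top0");S=load("scene0")
for nm,bt,bs in(("large",(130,228,170,290),(265,75,330,125)),("small",(338,220,375,280),(135,222,210,270))):
    a=grip(T,bt);b=grip(S,bs);print(nm,a,b)
    print("centre",tri(T,a[1],S,b[1]), "plane .125 top",plane(T,a[1],.125),"scene",plane(S,b[1],.125))
    E=[plane(T,e,.125) for e in a[2:4]];print("ends",E,np.linalg.norm(E[0]-E[1]))
    E=[plane(S,e,.125) for e in b[2:4]];print("ends s",E,np.linalg.norm(E[0]-E[1]))
print("nuts",tri(T,(156,177),S,(370,125)),"hinge",tri(T,(152,199),S,(347,115)))
E
```

```text
large (np.int32(476), array([148.0837, 258.0515]), array([146.0275, 281.3554], dtype=float32), array([150.1399, 234.7477], dtype=float32), (10.957428932189941, 46.7888069152832)) (np.int32(332), array([294.9984,  96.218 ]), array([276.4016,  88.082 ], dtype=float32), array([313.5951, 104.3541], dtype=float32), (40.59721755981445, 8.531715393066406))
centre (array([0.4561, 0.2366, 0.1243]), np.float64(0.0013457977990528325)) plane .125 top [0.4566 0.2368 0.125 ] scene [0.456  0.2353 0.125 ]
ends [array([0.4025, 0.2403, 0.125 ]), array([0.5115, 0.2333, 0.125 ])] 0.1092265841611161
ends s [array([0.4029, 0.2386, 0.125 ]), array([0.5076, 0.2322, 0.125 ])] 0.10489796415050737
small (np.int32(448), array([353.9432, 249.5743]), array([350.8821, 226.6158], dtype=float32), array([357.0044, 272.5328], dtype=float32), (46.32337951660156, 10.308768272399902)) (np.int32(603), array([170.5464, 246.0206]), array([146.2371, 235.2165], dtype=float32), array([194.8557, 256.8248], dtype=float32), (53.204139709472656, 12.184155464172363))
centre (array([ 0.4643, -0.2498,  0.1248]), np.float64(0.0016130510246708813)) plane .125 top [ 0.4649 -0.2492  0.125 ] scene [ 0.4639 -0.2504  0.125 ]
ends [array([ 0.5195, -0.2448,  0.125 ]), array([ 0.4113, -0.2535,  0.125 ])] 0.10855974204208073
ends s [array([ 0.4092, -0.2544,  0.125 ]), array([ 0.5168, -0.2465,  0.125 ])] 0.10787902746286022
nuts (array([0.6515, 0.2208, 0.1363]), np.float64(0.0053162733300804454)) hinge (array([0.5954, 0.227 , 0.1364]), np.float64(0.0008558360487083756))
```

```bash
python3 -m crank '[[[0.018,-0.033,0],[0,0,1.4],0],[[0.018,-0.033,0],[0,0,1.4],0],[[0.018,-0.033,0],[0,0,1.4],0],[[0.018,-0.033,0],[0,0,1.4],0],[[0.018,-0.033,0],[0,0,1.4],0],[[0.018,-0.033,0],[0,0,1.4],0],[[0.018,-0.033,0],[0,0,1.4],0],[[0.018,-0.033,0],[0,0,1.4],0],[[0.018,-0.033,0],[0,0,1.4],0],[[0.018,-0.033,0],[0,0,1.4],0],[[0.018,-0.033,0],[0,0,1.4],0],[[0.018,-0.033,0],[0,0,1.4],0]]'; python3 -m crank '[[[0,0,0],[0,0,0],0],[[0,0,0],[0,0,0],0]]'; python3 - <<'E'
from plant import ctrl
o=ctrl.get_obs();print(o['tool_pos'],o['orientation'],o['opening'],o['joint_pos'])
E
```

```text
clock: 1.3
tool_pos: [0.4546, 0.234, 0.2264]
orientation: [180.0, 0.0, -3.8]
force: [0.1, 0.5, 0.2]
opening: 0.044
gripper_force: 0.0
clock: 1.5
tool_pos: [0.4545, 0.2347, 0.2264]
orientation: [180.0, 0.0, -4.0]
force: [0.2, 0.4, -0.6]
opening: 0.044
gripper_force: 0.0
[0.45449048 0.23466895 0.22636331] [ 1.79991912e+02  1.77680768e-02 -4.00754412e+00] 0.04397100629170088 [ 4.93241919e+01  5.06340378e+00 -1.96220878e+01 -1.03682643e-02
 -6.53316068e+01  3.66725940e+01]
```

```bash
python3 -m crank '[[[0.002,0.002,-0.02],[0,0,0],0],[[0,0,-0.02],[0,0,0],0],[[0,0,-0.02],[0,0,0],0],[[0,0,-0.02],[0,0,0],0],[[0,0,-0.02],[0,0,0],0],[[0,0,-0.02],[0,0,0],0],[[0,0,0],[0,0,0],0]]'; python3 - <<'E'
from plant import ctrl, imaging
import cv2
p,d=imaging.snapshot("wrist");cv2.imwrite("pics/w1.png",p)
E
```

```text
clock: 2.2
tool_pos: [0.4544, 0.2371, 0.104]
orientation: [179.8, 0.2, -3.8]
force: [-0.4, -1.3, 0.1]
opening: 0.0442
gripper_force: 0.0
```

View pics/w1.png

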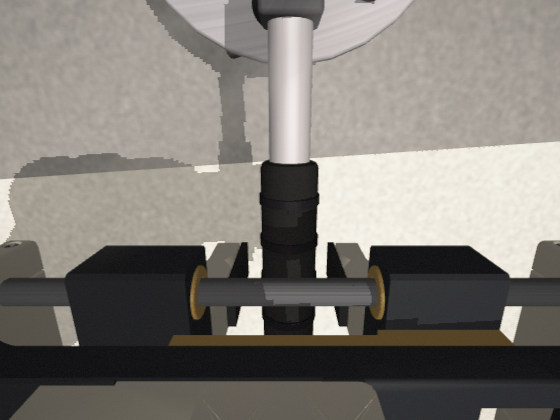

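The wrist view shows the grip (x≈290) centred between the pads (about 240 and 335), with clearance on both sides.

```bash
python3 - <<'E'
import numpy as np
N=np.array([.651,.224])
def T(f):
    f=np.radians(f);return N-.197*np.array([np.cos(f),np.sin(f)])+.009*np.array([-np.sin(f),np.cos(f)])
for k in range(0,40,2):print(-3.7-k,T(-3.7-k).round(4),(T(-5.7-k)-T(-3.7-k)).round(4))
E
```

```text
-3.7 [0.455  0.2457] [0.0009 0.0068]
-5.7 [0.4559 0.2525] [0.0011 0.0068]
-7.7 [0.457  0.2593] [0.0014 0.0067]
-9.7 [0.4583 0.2661] [0.0016 0.0067]
-11.7 [0.4599 0.2728] [0.0018 0.0066]
-13.7 [0.4617 0.2794] [0.002  0.0066]
-15.7 [0.4638 0.286 ] [0.0023 0.0065]
-17.7 [0.4661 0.2925] [0.0025 0.0064]
-19.7 [0.4686 0.2989] [0.0027 0.0063]
-21.7 [0.4713 0.3052] [0.0029 0.0062]
-23.7 [0.4742 0.3114] [0.0032 0.0061]
-25.7 [0.4774 0.3175] [0.0034 0.006 ]
-27.7 [0.4808 0.3235] [0.0036 0.0059]
-29.7 [0.4843 0.3294] [0.0038 0.0058]
-31.7 [0.4881 0.3352] [0.004  0.0056]
-33.7 [0.4921 0.3408] [0.0042 0.0055]
-35.7 [0.4963 0.3463] [0.0044 0.0053]
-37.7 [0.5006 0.3516] [0.0045 0.0052]
-39.7 [0.5052 0.3568] [0.0047 0.005 ]
-41.7 [0.5099 0.3618] [0.0049 0.0048]
```

```bash
python3 -m crank '[[[0,0.0045,0],[0,0,0],0],[[0.0005,0.0045,0],[0,0,0],0],[[0.0009,0.0068,0],[0,0,-2],0],[[0.0011,0.0068,0],[0,0,-2],0],[[0.0014,0.0067,0],[0,0,-2],0],[[0.0016,0.0067,0],[0,0,-2],0],[[0.0018,0.0066,0],[0,0,-2],0]]'; python3 -m crank '[[[0.001,0.0033,0],[0,0,-1],0],[[0.001,0.0033,0],[0,0,-1],0]]';  python3 -m crank '[[[0.001,0.0033,0],[0,0,-1],0],[[0.001,0.0033,0],[0,0,-1],0]]'
```

```text
clock: 2.95
tool_pos: [0.464, 0.2808, 0.1076]
orientation: [-179.9, -0.1, -13.9]
force: [0.8, -1.7, 0.7]
opening: 0.0438
gripper_force: 0.8
clock: 3.15
tool_pos: [0.4658, 0.2871, 0.1072]
orientation: [-180.0, -0.0, -15.9]
force: [0.7, -1.7, 1.4]
opening: 0.0437
gripper_force: 0.8
clock: 3.35
tool_pos: [0.4677, 0.2935, 0.1067]
orientation: [-180.0, -0.0, -17.9]
force: [1.1, -1.4, 0.3]
opening: 0.0434
gripper_force: 0.8
```

```bash
python3 -m crank '[[[0.0012,0.0032,0],[0,0,-1],0],[[0.0012,0.0032,0],[0,0,-1],0]]'; python3 -m crank '[[[0.0013,0.0032,0],[0,0,-1],0],[[0.0013,0.0032,0],[0,0,-1],0]]';  python3 -m crank '[[[0.0014,0.0031,0],[0,0,-1],0],[[0.0014,0.0031,0],[0,0,-1],0]]'
```

```text
clock: 3.55
tool_pos: [0.4701, 0.2999, 0.1066]
orientation: [180.0, 0.0, -20.0]
force: [0.4, -2.6, 0.6]
opening: 0.0441
gripper_force: 0.8
clock: 3.75
tool_pos: [0.4727, 0.3063, 0.1065]
orientation: [180.0, 0.0, -22.0]
force: [0.3, -1.6, 0.4]
opening: 0.0435
gripper_force: 1.6
clock: 3.95
tool_pos: [0.4746, 0.3099, 0.1062]
orientation: [179.7, 0.0, -24.0]
force: [-0.8, -10.6, 4.9]
opening: 0.0437
gripper_force: 4.8
```

Force jumped from about 2 N to 10.6 N, so the nut has stopped at φ≈-23.5°. Now I fold about the hinge.

```bash
python3 - <<'E'
import numpy as np
N=np.array([.651,.224]);u=lambda f:np.array([np.cos(np.radians(f)),np.sin(np.radians(f))])
n=lambda f:np.array([-u(f)[1],u(f)[0]])
f1=-23.5;H=N-.055*u(f1);T=lambda f:H-.142*u(f)+.009*n(f)
print(H)
for k in range(0,30,3):print(k,T(f1-k).round(4),(T(f1-k-3)-T(f1-k)).round(4))
from plant import ctrl;o=ctrl.get_obs();p=np.array(o['tool_pos'])[:2]-N;print(p@u(f1),p@n(f1))
E
```

```text
[0.6005617 0.2459312]
0 [0.4739 0.3108] [0.0036 0.0065]
3 [0.4775 0.3173] [0.0039 0.0063]
6 [0.4814 0.3237] [0.0042 0.0061]
9 [0.4856 0.3298] [0.0045 0.0059]
12 [0.4902 0.3357] [0.0049 0.0057]
15 [0.495  0.3414] [0.0051 0.0054]
18 [0.5002 0.3468] [0.0054 0.0051]
21 [0.5056 0.3519] [0.0057 0.0048]
24 [0.5113 0.3567] [0.0059 0.0045]
27 [0.5172 0.3612] [0.0061 0.0042]
-0.19603764909746946 0.008424299388614442
```

```bash
python3 -m crank '[[[0.0018,0.0033,0],[0,0,-1.5],0],[[0.0018,0.0033,0],[0,0,-1.5],0],[[0.002,0.0032,0],[0,0,-1.5],0],[[0.002,0.0032,0],[0,0,-1.5],0],[[0.0021,0.003,0],[0,0,-1.5],0],[[0.0021,0.003,0],[0,0,-1.5],0]]'; python3 -m crank '[[[0.0023,0.003,0],[0,0,-1.5],0],[[0.0023,0.003,0],[0,0,-1.5],0],[[0.0025,0.0028,0],[0,0,-1.5],0],[[0.0025,0.0028,0],[0,0,-1.5],0],[[0.0025,0.0027,0],[0,0,-1.5],0],[[0.0025,0.0027,0],[0,0,-1.5],0]]'
```

```text
clock: 4.55
tool_pos: [0.4864, 0.3286, 0.1062]
orientation: [179.7, -0.0, -33.0]
force: [-1.6, -11.1, 5.2]
opening: 0.044
gripper_force: 4.7
clock: 5.15
tool_pos: [0.5007, 0.3454, 0.106]
orientation: [179.6, -0.1, -42.0]
force: [-2.6, -11.0, 4.4]
opening: 0.0438
gripper_force: 4.7
```

```bash
python3 -m crank '[[[0.0026,0.0025,0],[0,0,-1.5],0],[[0.0027,0.0025,0],[0,0,-1.5],0],[[0.0027,0.0025,0],[0,0,-1.5],0],[[0.0027,0.0024,0],[0,0,-1.5],0],[[0.0027,0.0022,0],[0,0,-1.5],0],[[0,0,0],[0,0,0],0]]'; python3 -m crank '[[[-0.0035,-0.003,0],[0,0,0],0],[[-0.0035,-0.003,0],[0,0,0],0.1],[[-0.002,-0.0018,0],[0,0,0],0.1],[[0,0,0],[0,0,0],0.1],[[0,0,0],[0,0,0],0.1]]'; python3 - <<'E'
from plant import ctrl, imaging
import cv2
p,d=imaging.snapshot("wrist");cv2.imwrite("pics/w2.png",p)
E
```

```text
clock: 5.75
tool_pos: [0.5141, 0.3578, 0.1057]
orientation: [179.7, -0.1, -49.5]
force: [-3.3, -8.9, 3.5]
opening: 0.0437
gripper_force: 3.8
clock: 6.25
tool_pos: [0.5063, 0.353, 0.1068]
orientation: [-180.0, 0.0, -49.4]
force: [-0.2, -0.2, 0.0]
opening: 0.0479
gripper_force: 0.0
```

View pics/w2.png

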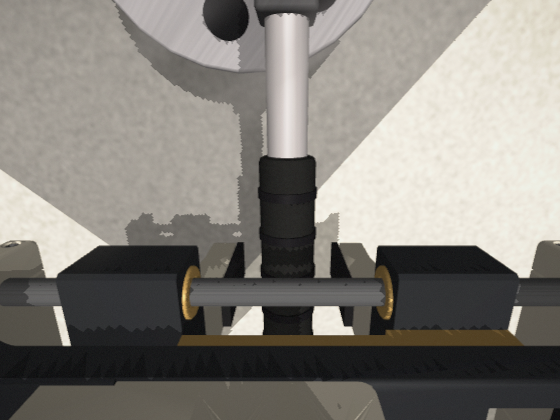

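The grip (x≈288) is again centred between the pads, touching neither. I lift straight up, move clear and check the fold from the cameras.

```bash
python3 -m crank '[[[0,0,0.02],[0,0,0],0.1],[[0,0,0.02],[0,0,0],0.1],[[0,0,0.03],[0,0,0],0.1],[[0,0,0.04],[0,0,0],0.1],[[-0.02,0.03,0.02],[0,0,0],0.1],[[-0.03,0.04,0],[0,0,0],0.1],[[-0.03,0.04,0],[0,0,0],0.1],[[-0.03,0.04,0],[0,0,0],0.1],[[-0.03,0.04,0],[0,0,0],0.1],[[-0.03,0.04,0],[0,0,0],0.1],[[-0.03,0.04,0],[0,0,0],0.1],[[0,0,0],[0,0,0],0.1]]'; python3 - <<'E'
from plant import ctrl, imaging
from h import *
ims=[]
for n in("top","scene"):
    p,d=imaging.snapshot(n);m=imaging.camera_model(n)
    np.savez(f"pics/{n}1.npz",p=p,d=d,K=m["mtx"],R=m["R"],t=m["t"]);cv2.imwrite(f"pics/{n}1.png",p)
cv2.imwrite("pics/c1.png",cv2.resize(load("top1")["p"][120:300,20:380],None,fx=2.2,fy=2.2))
E
```

```text
clock: 7.5
tool_pos: [0.3023, 0.6269, 0.2352]
orientation: [180.0, 0.0, -49.1]
force: [1.1, 0.1, -1.0]
opening: 0.0481
gripper_force: 0.0
```

View pics/c1.png

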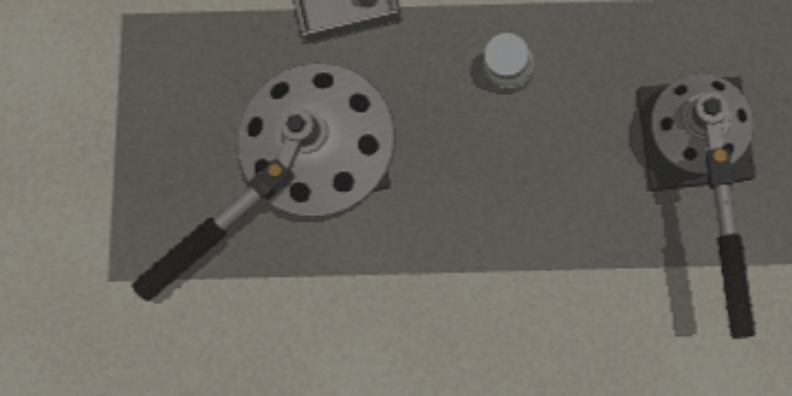

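View pics/scene1.png

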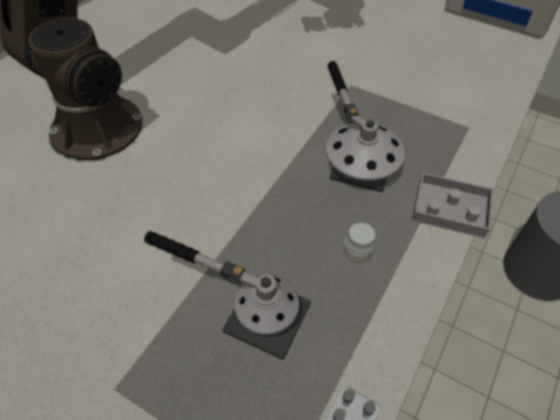

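The crop shows the nut at (296,124), hinge pin at (274,170), grip from (218,228) to (143,292). The wrench is visibly folded, the arm is clear and the small wrench is unchanged. Now a numeric check.

```bash
python3 - <<'E'
from h import *
T=load("top1");S=load("scene1")
a=grip(T,(70,210,130,265));b=grip(S,(320,55,350,95));print("large",tri(T,a[1],S,b[1]))
E=[plane(T,e,.125) for e in a[2:4]];d=E[0]-E[1];d*=np.sign(d[0]);h=np.degrees(np.arctan2(d[1],d[0]));print("handle yaw",h,np.linalg.norm(d))
c=plane(T,a[1],.125);r=np.radians(h);H=c+.14*np.array([np.cos(r),np.sin(r),0]);N=np.array([.651,.224]);v=N-H[:2]
g=np.degrees(np.arctan2(v[1],v[0]));print("hinge",H,"dist",np.hypot(*v),"head yaw",g,"fold rad",np.radians(g-h))
a=grip(T,(338,220,375,280));print("small",plane(T,a[1],.125))
E
```

```text
large (array([0.50755438, 0.34852576, 0.12844975]), np.float64(0.00013121657661896563))
handle yaw -49.331894366245116 0.11075110186099493
hinge [0.59905137 0.243787   0.125     ] dist 0.05558943288359386 head yaw -20.85161241211962 fold rad 0.4970746919958145
small [ 0.46492571 -0.24935876  0.125     ]
```

```bash
python3 -c "
from plant import close_job
print(close_job())"
```

```text
the job is handed in; nothing more can be done
None
```

The large rotor's nut was turned until the push force jumped from about 2 N to 10.6 N (its stop). Its wrench is folded about 0.44–0.50 rad (25–28°), the small wrench did not move, and the job was handed in with the arm clear; no verdict was returned.

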